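# Lever a clipped-in chamber slide out of its nest

### The arm

A 6-joint arm with a two-finger parallel gripper is mounted at the origin on a cart in front of the work surface, level with it; the furniture and walls round the work are solid. World frame = base frame: x ahead of the robot, y to its left, z up, the work surface at z = 0. Lengths are in m, angles in rad, forces in N, time in s.
With the tool pointing down it reaches from about 0.425 to 0.95 m from the base axis. Payload 14.7 kg.
Tool frame: the origin (TCP) lies where the fingers leave the gripper's body, on its centre line; the fingertips stand r.tcp_to_tips ahead of it and the grasp point (between the pads) lies 54 mm ahead of it (r.tcp_to_tips is the distance from the TCP to the fingertips, in m); z points along the fingers, y is the direction in which the jaws open and shut (so a half turn about z gives the same grasp; the last joint's range is limited). The gripper opens to 85 mm and grips with 20 to 120 N. Pads are 22 mm wide; open, the fingers measure 114 mm over their backs; the gripper's body (76 mm by 85 mm) begins 54 mm behind the grasp point. The pads swing forward as they close: fully open they stand 13 mm farther back than shut.
Start: joints at [-1.286, 0.48, 1.596, -0, 1.065, -0.047], TCP at [0.212, -0.615, 0.304] pointing down, gripper open.
Joint ranges: [-2.75, 2.75], [-0.82, 2.05], [0.23, 2.67], [-1.56, 4.7], [0.09, 2.69], [-2.92, 2.92]. Speed limits (rad/s): [1.89, 1.89, 2.39, 3.01, 3.01, 3.01].

### API

Orientations are given as a unit quaternion [x, y, z, w].
In Python, from bench import r, cams, job gives the robot as it stands.
- The arm moves only by the tool step_arm, never from a script. Its argument "steps" is text: rows parted by semicolons, each of 5 numbers parted by spaces: the shift along the tool's x, y, z in m, then the turn about the tool's z in degrees, then the opening, from -1 (shut) to 1 (fully open), so that 0 is half open. In form: tx ty tz yaw grip; .... A call has 1 to 20 rows; each row is the pose to reach, as a shift and turn from the pose measured when the call began, along the tool's axes at that moment; what a row does not reach only later rows make up. A row lasts 1/8 s, in which the tool goes at most 62.5 mm and 10.7 degrees, less where a joint would pass 70% of its speed; a pose out of reach is approached as far as the arm can. A call with a gripper value outside its range is refused whole. The fingers move at their own pace and stop on an object; "grip_force" is the grip in N (left out, the last holds). Time passes only in rows, so rows that repeat a pose let the fingers close. It gives the time, the measured TCP pose, the force and the opening at its end, in the units of the state.
- r.get_obs(): the state, without advancing time (a new reading comes with each control period).
- cams.get_image(name): name is "side" or "top"; returns a dict with "pixels" (420x560x3 uint8, red, green, blue), "depth" (420x560 float32, m along the optical axis (not along the pixel's ray), 0 where there is no reading), "camera_matrix" (3x3 intrinsics, pixels), "cam_to_world" (4x4, takes a point from camera to world coordinates). Camera axes: x right, y up, looking along -z (the intrinsics and any distortion apply to the point x, -y, -z); pixel columns grow to the right and rows downward; lengths in m; the calibration is good to about 2 mm. A picture is of the moment at which its call begins.
- job.sign_off(): hands the job in, once; it reports no verdict.
The state is a dict: "t": time; "q": joint angles; "qd": joint speeds; "joint_torque": joint torques, N m; "position": TCP position; "tcp_rot": TCP orientation; "wrist_force": force on the tool from outside, world axes, zero at the start; "moment": the same for the moment, N m; "opening": opening from 0.0 (shut) to 1.0 (fully open).
Only numpy, scipy, OpenCV 4.12 (cv2) and the standard library are available. Lean on these libraries where they do the work, as an engineer would, in place of code of your own. Each camera call takes 0.05 s, during which the arm holds its last target. There are 200 camera calls.

### The job

The chamber slide (the taller one, with eight open wells) is clipped into the two-place slide nest, flush with its top. Push the blade of the flat pry lever through the notch in front of that slide until it is well under the slide, lever the slide up out of its spring clips, and lay the pry lever back down on the bench. Then lift the chamber slide out and lay it gently, wells up, flat in the shallow steel tray, leaving the other slide clipped in and the things around undisturbed.

Things in the scene. Friction and masses are not known exactly. Their poses are not given: they have to be found in the camera images.
- slide_nest: Fixed dark slide nest on four steel posts and a base plate 118 x 108 mm. Origin on the bench under the middle between its pockets; +x runs along the slides from the notched front (robot's side) to the rear, z up. Nest plate x -58 to 48, y -48 to 48, z 52 to 80 mm. Two pockets at y = -21.5 and +21.5 mm, 76.5 x 27 mm, floor z = 68 mm; the chamber slide's top is flush with the nest's.
- notch_right (a point): Notch of the right pocket (nest y = -21.5): the front wall, x -58 to -38 mm, is cut 16 mm wide, open above; the cut runs on under the slide as a recess that ends at x = -9 mm, floor z = 62. This point is the top of a fixed 4 mm steel dowel across its mouth, the fulcrum, at x = -56, z = 63 mm of the nest. A blade fits in between z = 63 (dowel) and 68 mm (slide's underside).
- notch_left (a point): The same for the left pocket (nest y = +21.5 mm): top of the dowel across the mouth of its notch.
- clips_right (a point): Midway between the right pocket's two spring clips, at nest x = -2 mm: rolled steel noses, radius 3 mm, that overlap the slide's 3 mm frame by 1.5 mm on both sides and together resist lifting with roughly 12 N. Once its front end is levered about 16 mm up (9 mm at the clips) the noses spring in below the frame; the slide then lies on them, 8 to 10 mm up, level or front end up by as much as 0.23 rad.
- clips_left (a point): The same for the left pocket: midway between its two spring clips.
- chamber_slide: Chamber slide, 40 g: white frame 75.5 x 25.5 x 3 mm, on it a block of eight small open wells (two rows of four) 66 x 22 mm that reaches 12 mm above the underside. Lies in one of the two pockets (which one varies). Origin at the centre of its underside, x along its length (parallel to the nest's x at the start), z up.
- slide_front (a point): Middle of the lower front edge of the chamber slide, at x = -37.75 mm of the slide: over the recess behind the notch.
- channel_slide: The other slide, to be left alone: same frame, but a low flat body with two round ports, 10 mm high in all. Lies in the other pocket. Origin at the centre of its underside.
- pry_lever: Flat pry lever lying on the bench, 60 g: black handle 92 mm long, 18 mm wide and 18 mm high, and in front of it a flat steel blade 68 mm long, 10 mm wide, 2 mm thick, at mid-height of the handle (8 to 10 mm above the handle's underside). Origin at the underside of the middle of the handle, close to its centre of mass; x points along the blade, z up.
- lever_tip (a point): Middle of the end of the pry lever's blade, at x = 114, z = 9 mm of the lever.
- tray: Fixed shallow steel tray, 150 mm (x) by 105 mm (y) outside and 17 mm high with its rim, walls 2.5 mm, inner floor 2.5 mm above the bench. Origin under its centre.
- tweezers: Bystander: steel tweezers lying on the bench, 120 mm long, 10 mm high.
- syringe: Bystander: small syringe lying on the bench, 85 mm long, 16 mm high.
- marker: Bystander: marker pen lying on the bench, 135 mm long, 16 mm high.
- petri_dish: Bystander: closed petri dish, 59 mm across, 15 mm high.

How it is judged:
On the way, in this order (a step that is already met when the one before it is completed fails the run):
1. the blade's end is under the chamber slide, at least 8 mm in from its front edge, with the slide still down in its clips (x of lever_tip in the frame of slide_front between 0.008 and 0.06 m and y of lever_tip in the frame of chamber_slide between -0.012 and 0.012 m and z of lever_tip in the frame of chamber_slide between -0.012 and 0.001 m and z of slide_front in the frame of slide_nest below 0.072 m), for 0.1 s.
2. the slide's front edge is levered at least 12.5 mm up out of the clips, the blade under it and no finger touching it (z of slide_front in the frame of slide_nest above 0.0805 m and x of lever_tip in the frame of slide_front between 0 and 0.06 m and z of lever_tip in the frame of chamber_slide below 0.002 m and contact force between the fingers and chamber_slide below 0.1 N), for 0.1 s.
3. the pry lever is laid back on the bench and released, while the popped slide is still in the nest (height (world z) of pry_lever below 0.022 m and height (world z) of lever_tip below 0.02 m and contact force between the fingers and pry_lever below 0.1 N and horizontal distance between chamber_slide and slide_nest below 0.05 m), for 0.1 s.
At the end, for the whole second after the job is handed in: The chamber slide lies flat (within 0.08 rad), wells up, on the tray's floor between its walls (origin within 6 mm of the bench's height and inside the tray), released and at rest; the pry lever lies on the bench, not in or on the tray; the channel slide is still in its clips (moved less than 4 mm) (x of chamber_slide in the frame of tray between -0.058 and 0.058 m and y of chamber_slide in the frame of tray between -0.04 and 0.04 m and height (world z) of chamber_slide below 0.006 m and angle between chamber_slide's own z axis and vertical below 0.08 rad and linear speed of each of chamber_slide, pry_lever below 0.02 m/s and contact force between the fingers and chamber_slide below 0.1 N and height (world z) of pry_lever below 0.022 m and height (world z) of lever_tip below 0.02 m and contact force between pry_lever and tray below 0.1 N and distance of channel_slide from where it was at the start of the episode below 0.004 m); the robot touches nothing.
It fails at once if the chamber slide tips more than 0.7 rad (angle between chamber_slide's own z axis and vertical above 0.7 rad).
It fails at once if the chamber slide is dropped (falls freely at more than 0.7 m/s) (linear speed of chamber_slide above 0.7 m/s and contact force between each of the fingers, pry_lever and chamber_slide below 0.05 N).
It fails at once if the channel slide is unclipped (distance of channel_slide from where it was at the start of the episode above 0.006 m).
It fails at once if a bystander is pushed more than 30 mm (distance of any of tweezers, syringe, marker, petri_dish from where it was at the start of the episode above 0.03 m).
It also fails if it takes over 64 s, if anything falls off the work surface, if the arm or the gripper's body presses on something with over 40 N, if the wrist force passes 120 N, or if a joint passes its speed limit or range.

## Working session

There is one attempt and no reset: what is moved stays moved. The work goes in short steps, Python scripts to look and compute and a tool call to move; the robot and the scene stay as the last step left them, time stands still between calls to the robot, and variables do not carry over. Pictures are saved under pics/ and viewed, about 8 in all and at most 12, crops included, and the job is handed in when it is done.

Besides the shell and the picture viewer there is one more tool, called after "Request:" as name(argument=value, ...) on one line, values as JSON. step_arm: Moves the arm, as the interface text tells. Its arguments: {"type":"object","properties":{"steps":{"type":"string"},"grip_force":{"type":"number"}},"required":["steps"]}

```bash
ls; mkdir -p pics
cat > h.py <<'E'
import numpy as np, cv2
from bench import r, cams, job
def cap(n):
    d=cams.get_image(n); np.savez('%s.npz'%n,**d)
    return d
def pts(d):
    K=d["camera_matrix"];Z=d["depth"];v,u=np.mgrid[:420,:560]
    P=np.stack([(u-K[0,2])/K[0,0]*Z,-(v-K[1,2])/K[1,1]*Z,-Z],-1)
    T=d["cam_to_world"];return P@T[:3,:3].T+T[:3,3]
E
python3 - <<'E'
from h import *
o=r.get_obs();print(o, r.tcp_to_tips)
for n in("top","side"):
    d=cap(n);cv2.imwrite('pics/%s0.png'%n,cv2.resize(d["pixels"][...,::-1],(800,600)))
    print(d["camera_matrix"],d["cam_to_world"])
E
```

```text
pics
{'t': 0.0, 'q': array([-1.28559652e+00,  4.80802441e-01,  1.59685830e+00,  5.08769293e-06,
        1.06511378e+00, -4.66070774e-02]), 'qd': array([ 0.00010265, -0.00066843,  0.00174194, -0.00047769, -0.00130912,
        0.00091537]), 'joint_torque': array([-2.20124057e-03, -9.50630879e+01, -4.30194569e+01, -5.14154835e-04,
        1.23645138e-02, -4.09790925e-05]), 'position': array([ 0.21166504, -0.61423172,  0.30329722]), 'tcp_rot': array([ 9.86269592e-01,  1.65142191e-01, -6.81203230e-05, -5.86999341e-04]), 'wrist_force': array([-0.11256735,  0.89223884,  0.57587957]), 'moment': array([ 0.01561892, -0.018542  , -0.01018231]), 'opening': 1.0001070859013985} 0.0726
[[458.17522948   0.         285.65719164]
 [  0.         458.17522948 206.46793805]
 [  0.           0.           1.        ]] [[-0.01090342  0.99415016 -0.10745498  0.41187182]
 [-0.99965779 -0.00828178  0.02481377 -0.13786435]
 [ 0.02377869  0.10768877  0.99390025  1.07239899]
 [ 0.          0.          0.          1.        ]]
[[529.39780207   0.         286.12670314]
 [  0.         529.39780207 212.76216375]
 [  0.           0.           1.        ]] [[-0.93021333  0.22165214 -0.29252947  0.1554729 ]
 [-0.36661943 -0.52397166  0.76879379  0.75052822]
 [ 0.01712764  0.82238922  0.56866741  0.72417793]
 [ 0.          0.          0.          1.        ]]
```

View pics/top0.png

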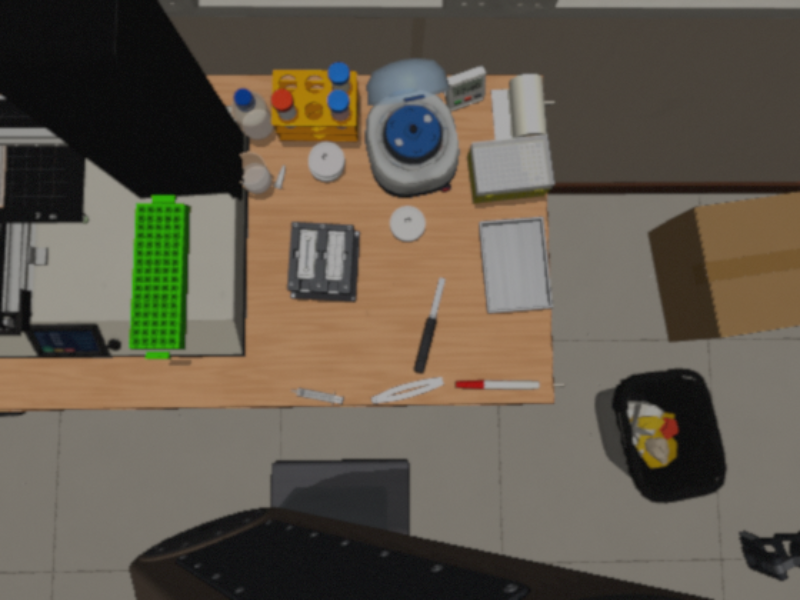

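View pics/side0.png

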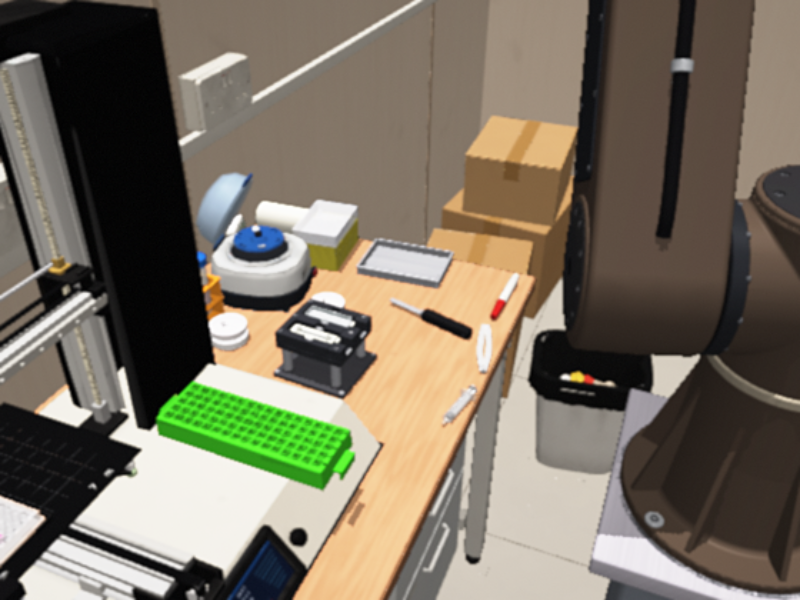

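Run:
```python
from h import *
d=dict(np.load('top.npz'));P=pts(d);im=d["pixels"][...,::-1]
K=d["camera_matrix"]
c=im[145:270,195:320]  # nest + lever
cv2.imwrite('pics/c1.png',cv2.resize(c,(600,600),interpolation=cv2.INTER_CUBIC)) if 0 else None
a=cv2.resize(im[150:215,195:260],(585,585),interpolation=cv2.INTER_CUBIC)
cv2.imwrite('pics/c1.png',a)
X,Y,Z=P[...,0],P[...,1],P[...,2]
# nest: tops at z 0.07..0.09
m=np.zeros(Z.shape,bool);m[145:220,190:265]=1
t=m&(Z>.07)&(Z<.1)
q=P[t];print('nest top',t.sum(),np.median(q,0),cv2.minAreaRect(q[:,:2].astype(np.float32)))
m=np.zeros(Z.shape,bool);m[190:265,280:318]=1
g=im.max(2)
t=m&(Z>.004)&(Z<.05); q=P[t];print('lever',t.sum(),q.min(0),q.max(0),np.percentile(q[:,2],[50,90]))
print(cv2.minAreaRect(q[:,:2].astype(np.float32)))
h=m&(Z>.0135)&(Z<.05);q=P[h];print('handle',cv2.minAreaRect(q[:,:2].astype(np.float32)),np.median(q,0), q.mean(0))
b=m&(g<70);q=P[b];print('dark',b.sum(),cv2.minAreaRect(q[:,:2].astype(np.float32)),np.median(q,0))
for (u,v) in [(441,280),(432,318),(419,371),(310,262),(480,222),(545,218),(551,306),(490,313),(515,265)]:
    print((u,v),P[int(v*.7),int(u*.7)].round(4))
```

```text
nest top 1900 [ 0.58261852 -0.02839513  0.07831259] ((0.5797674655914307, -0.02789514884352684), (0.09639090299606323, 0.10650018602609634), 86.3446273803711)
lever 485 [ 0.39289429 -0.23813784  0.00402755] [ 0.56120765 -0.15023437  0.02356009] [0.0155232  0.01919186]
((0.477317214012146, -0.1953747719526291), (0.08021025359630585, 0.16976596415042877), 85.02538299560547)
handle ((0.47672727704048157, -0.19870643317699432), (0.01801581308245659, 0.15631967782974243), 74.4887466430664) [ 0.44583303 -0.18966046  0.01736021] [ 0.4465608  -0.1901667   0.01735605]
dark 243 ((0.4389989376068115, -0.18567350506782532), (0.04228948801755905, 0.10147901624441147), 52.193824768066406) [ 0.44364724 -0.18949799  0.01776015]
(441, 280) [ 0.551  -0.217   0.0096]
(432, 318) [ 0.4897 -0.2017  0.0157]
(419, 371) [ 0.4049 -0.1796  0.0189]
(310, 262) [ 0.5726 -0.0127  0.0758]
(480, 222) [ 0.6465 -0.2838  0.0182]
(545, 218) [ 6.573e-01 -3.948e-01 -1.000e-04]
(551, 306) [ 0.5064 -0.395   0.0174]
(490, 313) [ 0.4971 -0.2995 -0.0008]
(515, 265) [ 5.777e-01 -3.419e-01 -2.000e-04]
```

View pics/c1.png

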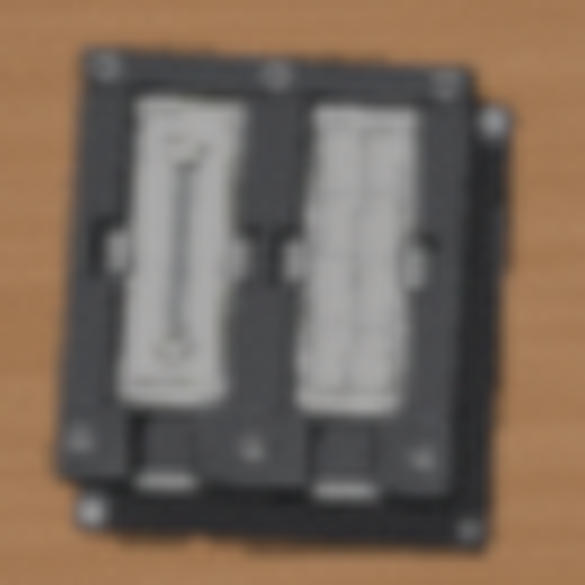

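```bash
cat >> h.py <<'E'
def ray(d,u,v,z):
    K=d["camera_matrix"];T=d["cam_to_world"]
    w=T[:3,:3]@np.array([(u-K[0,2])/K[0,0],-(v-K[1,2])/K[1,1],-1.]);o=T[:3,3]
    return o+w*(z-o[2])/w[2]
def cap_(n): return dict(np.load('%s.npz'%n))
E
python3 - <<'E'
from h import *
d=cap_('top');im=d["pixels"][...,::-1]
f=lambda u,v,z:ray(d,(u+.5)/9-.5+195,(v+.5)/9-.5+150,z)
print('dowL',f(165,482,.063),'dowR',f(345,491,.063))
c=[f(*p,.071) for p in[(315,105),(418,108),(400,410),(298,408)]]
print('slideR',np.mean(c,0),[x.round(4) for x in c])
c=[f(*p,.080) for p in[(88,50),(470,68),(448,495),(60,473)]]
print('nest',np.mean(c,0),[x.round(4) for x in c])
cv2.imwrite('pics/c2.png',cv2.resize(im[190:265,275:325],(533,800)[:2],interpolation=cv2.INTER_CUBIC)[:800]) if 0 else cv2.imwrite('pics/c2.png',cv2.resize(im[190:265,275:325],(400,600),interpolation=cv2.INTER_CUBIC))
E
```

```text
dowL [ 0.52980388 -0.00229076  0.063     ] dowR [ 0.52721783 -0.04638291  0.063     ]
slideR [ 0.58402003 -0.0501552   0.071     ] [array([ 0.622 , -0.0396,  0.071 ]), array([ 0.6211, -0.0649,  0.071 ]), array([ 0.5461, -0.0605,  0.071 ]), array([ 0.5468, -0.0356,  0.071 ])]
nest [ 0.57938558 -0.02888102  0.08      ] [array([0.6341, 0.0148, 0.08  ]), array([ 0.6291, -0.0783,  0.08  ]), array([ 0.5241, -0.0728,  0.08  ]), array([0.5302, 0.0207, 0.08  ])]
```

View pics/c2.png

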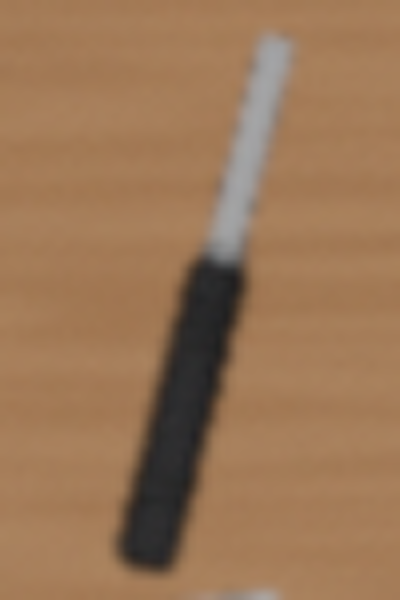

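```bash
cat >> h.py <<'E'
from scipy.spatial.transform import Rotation as R
def go(x,y,z,psi):
    o=r.get_obs();M=R.from_quat(o["tcp_rot"]).as_matrix()
    s=M.T@(np.array([x,y,z])-o["position"]);p=np.arctan2(M[1,0],M[0,0])
    print('shift',s.round(4),'yaw',round(-np.degrees((psi-p+np.pi)%(2*np.pi)-np.pi),2),'pos',o["position"].round(4),'psi',round(p,4),'zaxis',M[:,2].round(4),'F',o["wrist_force"].round(2),'op',round(o["opening"],3),'t',round(o["t"],2))
E
python3 - <<'E'
from h import *
d=cap_('top')
f=lambda u,v,z:ray(d,(u+.5)/8-.5+275,(v+.5)/8-.5+190,z)
tip=f(276,38,.009);j=f(222,262,.014);rear=f(146,567,.012)
print(tip,j,rear)
L=tip-rear;psi=np.arctan2(L[1],L[0]);print('len',np.hypot(*L[:2]),'psi',psi, 'blade',np.hypot(*(tip-j)[:2]))
ax=np.array([np.cos(psi),np.sin(psi)])
o=(tip[:2]-ax*.114+rear[:2]+ax*.046)/2; g=o+.015*ax
print('origin',o,'grip',g)
for z in(.17,.063):go(*g,z,psi)
E
```

```text
[ 0.55505042 -0.21962032  0.009     ] [ 0.48904529 -0.20249461  0.014     ] [ 0.40152444 -0.17943861  0.012     ]
len 0.1586971855165177 psi -0.25598394177175443 blade 0.06819067239893917
origin [ 0.44539534 -0.19092075] grip [ 0.45990656 -0.19471871]
shift [ 0.3714 -0.3157  0.1337] yaw 33.68 pos [ 0.2117 -0.6143  0.3033] psi 0.3318 zaxis [-3.e-04  1.e-03 -1.e+00] F [0.08 0.6  0.28] op 0.998 t 0.1
shift [ 0.3713 -0.3156  0.2407] yaw 33.68 pos [ 0.2117 -0.6143  0.3033] psi 0.3318 zaxis [-3.e-04  1.e-03 -1.e+00] F [0.08 0.6  0.28] op 0.998 t 0.1
```

Request:
step_arm(steps="0.09 -0.08 0 8.4 1; 0.19 -0.16 0.03 17 1; 0.28 -0.24 0.07 25 0.2; 0.371 -0.316 0.13 33.7 0; 0.371 -0.316 0.134 33.7 0; 0.371 -0.316 0.134 33.7 0; 0.371 -0.316 0.134 33.7 0; 0.371 -0.316 0.134 33.7 0; 0.371 -0.316 0.134 33.7 0; 0.371 -0.316 0.134 33.7 0; 0.371 -0.316 0.134 33.7 0; 0.371 -0.316 0.134 33.7 0", grip_force=40)

```text
t: 1.6
position: [0.4592, -0.1957, 0.1701]
tcp_rot: [0.992, -0.129, 0.0, -0.0]
wrist_force: [-0.3, -0.2, -0.0]
opening: 0.498
```

Run:
```python
from h import *
go(.4599,-.1947,.076,-.256)
```

```text
shift [ 0.0004 -0.0011  0.0941] yaw -0.12 pos [ 0.4592 -0.1957  0.1701] psi -0.2582 zaxis [ 4.e-04  6.e-04 -1.e+00] F [-0.31 -0.25 -0.05] op 0.498 t 1.6
```

Request:
step_arm(steps="0.0004 -0.001 0.03 0 0; 0.0004 -0.001 0.06 0 0; 0.0004 -0.001 0.08 0 0; 0.0004 -0.001 0.09 0 0; 0.0004 -0.001 0.094 0 0; 0.0004 -0.001 0.094 0 0; 0.0004 -0.001 0.094 0 -0.5; 0.0004 -0.001 0.094 0 -0.7; 0.0004 -0.001 0.094 0 -1; 0.0004 -0.001 0.094 0 -1; 0.0004 -0.001 0.094 0 -1; 0.0004 -0.001 0.094 0 -1; 0.0004 -0.001 0.094 0 -1; 0.0004 -0.001 0.094 0 -1", grip_force=50)

```text
t: 3.35
position: [0.4602, -0.1949, 0.0769]
tcp_rot: [0.992, -0.129, 0.001, -0.0]
wrist_force: [-1.9, 0.2, 7.3]
opening: 0.195
```

Run:
```python
from h import *
go(.4599,-.1947,.16,-.256)
```

```text
shift [-0.0002 -0.0002 -0.0831] yaw -0.12 pos [ 0.4602 -0.1949  0.0769] psi -0.2582 zaxis [ 1.4e-03  1.0e-04 -1.0e+00] F [-1.89  0.19  7.32] op 0.195 t 3.35
```

Request:
step_arm(steps="0 0 -0.02 0 -1; 0 0 -0.05 0 -1; 0 0 -0.09 0 -1; 0 0 -0.1 0 -1; 0 0 -0.1 0 -1; 0 0 -0.1 0 -1")

```text
t: 4.1
position: [0.4596, -0.1947, 0.176]
tcp_rot: [0.992, -0.129, 0.0, -0.0]
wrist_force: [0.9, -0.4, -0.6]
opening: 0.191
```

Run:
```python
from h import *
go(.4427,-.042,.177,-.058)
d=cap('side');cv2.imwrite('pics/s1.png',cv2.resize(d["pixels"][150:300,170:370,::-1],(800,600),interpolation=cv2.INTER_CUBIC))
```

```text
shift [-0.0553 -0.1433 -0.0009] yaw -11.46 pos [ 0.4596 -0.1947  0.176 ] psi -0.2581 zaxis [ 2.e-04  7.e-04 -1.e+00] F [ 0.89 -0.39 -0.65] op 0.191 t 4.1
```

View pics/s1.png

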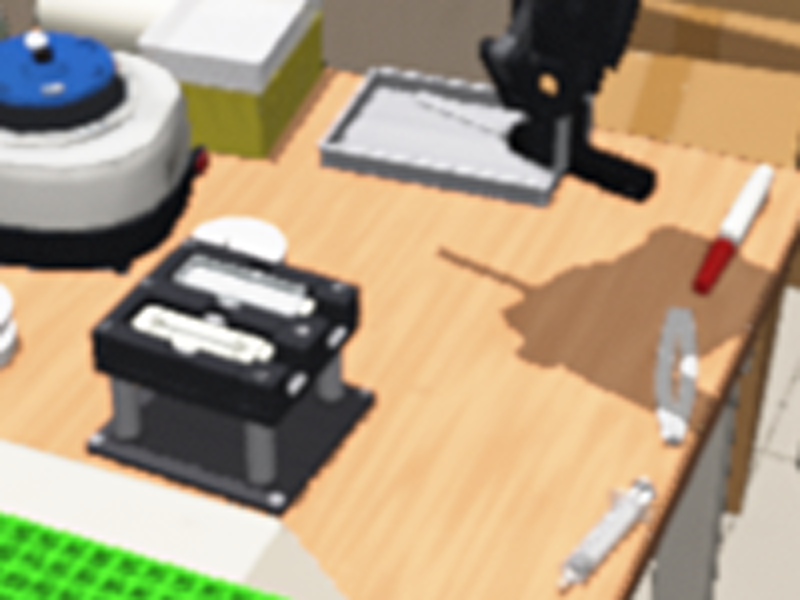

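Request:
step_arm(steps="-0.01 -0.03 0 -3 -1; -0.025 -0.07 0 -6 -1; -0.042 -0.11 0 -9 -1; -0.055 -0.143 0 -11.5 -1; -0.055 -0.143 0 -11.5 -1; -0.055 -0.143 0 -11.5 -1; -0.055 -0.143 0 -11.5 -1")

```text
t: 5.03
position: [0.4429, -0.043, 0.1757]
tcp_rot: [1.0, -0.029, -0.0, -0.0]
wrist_force: [0.4, -0.2, -1.0]
opening: 0.195
```

Run:
```python
from h import *
d=cap_('side')
# earlier lift picture: tip height
u,v=(415+.5)/4-.5+170,(97+.5)/4-.5+150
for z in(.1,.104,.108,.112): print(z,ray(d,u,v,z).round(4))
print('expected tip',(.4596+.099*np.cos(-.258),-.1947+.099*np.sin(-.258),.1085))
go(.4427,-.042,.177,-.058)
d=cap('top');s=d["pixels"][140:260,200:280,::-1];a=cv2.resize(s,(400,600),interpolation=cv2.INTER_CUBIC)
d=cap('side');s=d["pixels"][170:290,180:260,::-1];b=cv2.resize(s,(400,600),interpolation=cv2.INTER_CUBIC)
cv2.imwrite('pics/s2.png',np.hstack([a,b]))
```

```text
0.1 [ 0.5619 -0.2292  0.1   ]
0.104 [ 0.5593 -0.223   0.104 ]
0.108 [ 0.5567 -0.2167  0.108 ]
0.112 [ 0.5541 -0.2104  0.112 ]
expected tip (np.float64(0.555323318405505), np.float64(-0.21995957864728388), 0.1085)
shift [-0.0003 -0.001  -0.0013] yaw -0.03 pos [ 0.4429 -0.043   0.1757] psi -0.0585 zaxis [-5.e-04  9.e-04 -1.e+00] F [ 0.45 -0.21 -0.96] op 0.195 t 5.03
```

View pics/s2.png

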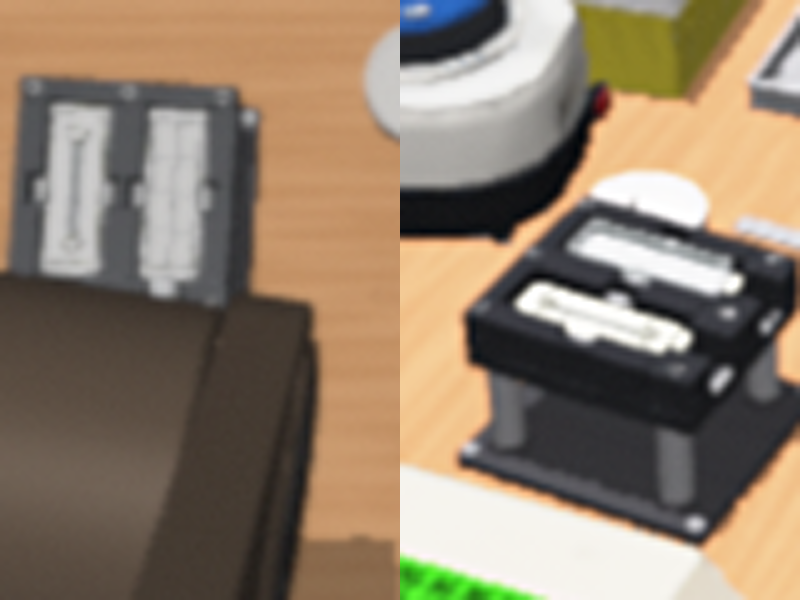

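Run:
```python
from h import *
d=cap_('top');f=lambda u,v,z:ray(d,(u+.5)/5-.5+200,(v+.5)/5-.5+140,z).round(4)
print('tip',f(164,280,.108),'front',f(166,279,.071),'rear',f(178,108,.071),'exp',.4429+.099*np.cos(.0585),-.043-.099*np.sin(.0585))
d=cap_('side')
for z in(.104,.107,.11):print(z,ray(d,(338.5)/5-.5+180,(222.5)/5-.5+170,z).round(4))
a=d["pixels"][205:245,235:295,::-1];t=dict(np.load('top.npz'))["pixels"][180:220,210:270,::-1]
cv2.imwrite('pics/s3.png',np.hstack([cv2.resize(a,(400,267),interpolation=cv2.INTER_CUBIC),cv2.resize(t,(400,267),interpolation=cv2.INTER_CUBIC)]))
```

```text
tip [ 0.5402 -0.0494  0.108 ] front [ 0.5456 -0.0469  0.071 ] rear [ 0.622  -0.0521  0.071 ] exp 0.5417306469306439 -0.04878819723838195
0.104 [ 0.5463 -0.0527  0.104 ]
0.107 [ 0.5445 -0.0488  0.107 ]
0.11 [ 0.5426 -0.0449  0.11  ]
```

View pics/s3.png

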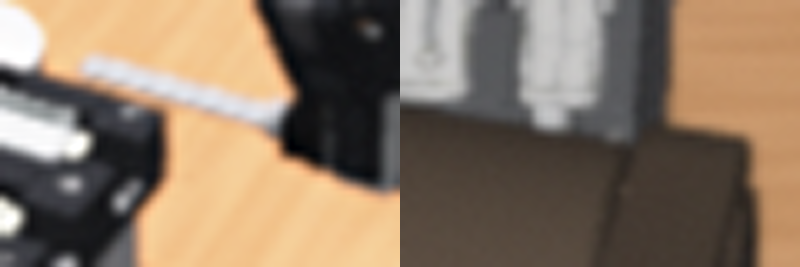

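Request:
step_arm(steps="-0.002 -0.001 0.01 0 -1; -0.002 -0.001 0.02 0 -1; -0.002 -0.001 0.03 0 -1; -0.002 -0.001 0.036 0 -1; -0.002 -0.001 0.042 0 -1; -0.002 -0.001 0.042 0 -1; -0.002 -0.001 0.042 0 -1; -0.002 -0.001 0.042 0 -1")

```text
t: 6.12
position: [0.4412, -0.0419, 0.1341]
tcp_rot: [1.0, -0.029, 0.0, -0.0]
wrist_force: [-0.5, 0.1, -0.4]
opening: 0.193
```

Run:
```python
from h import *
go(.4427,-.042,.1334,-.058)
```

```text
shift [ 0.0015 -0.      0.0007] yaw -0.04 pos [ 0.4412 -0.0419  0.1341] psi -0.0587 zaxis [ 3.e-04  8.e-04 -1.e+00] F [-0.49  0.15 -0.43] op 0.193 t 6.12
```

Request:
step_arm(steps="0 0 0.001 0 -1; 0.003 0 0.001 0 -1; 0.006 0 0.001 0 -1; 0.01 0 0.001 0 -1; 0.013 0 0.001 0 -1; 0.013 0 0.001 0 -1")

```text
t: 6.88
position: [0.4544, -0.0427, 0.1331]
tcp_rot: [1.0, -0.029, 0.0, -0.0]
wrist_force: [-0.1, 1.2, -0.7]
opening: 0.195
```

Request:
step_arm(steps="0.003 0 0 0 -1; 0.006 0 0 0 -1; 0.009 0 0 0 -1; 0.012 0 0 0 -1; 0.015 0 0 0 -1; 0.015 0 0 0 -1; 0.015 0 0 0 -1")

```text
t: 7.75
position: [0.4692, -0.0435, 0.1331]
tcp_rot: [1.0, -0.029, 0.0, -0.0]
wrist_force: [0.2, -0.1, -1.2]
opening: 0.196
```

Run:
```python
from h import *
go(.4697,-.042,.1334,-.058)
d=cap('side');a=d["pixels"][195:255,225:285,::-1];
t=cap('top')["pixels"][160:220,205:265,::-1]
cv2.imwrite('pics/s4.png',np.hstack([cv2.resize(x,(400,400),interpolation=cv2.INTER_CUBIC) for x in(a,t)]))
```

```text
shift [ 0.0004 -0.0016 -0.0003] yaw -0.04 pos [ 0.4692 -0.0435  0.1331] psi -0.0586 zaxis [ 2.e-04  8.e-04 -1.e+00] F [ 0.19 -0.12 -1.15] op 0.196 t 7.75
```

View pics/s4.png

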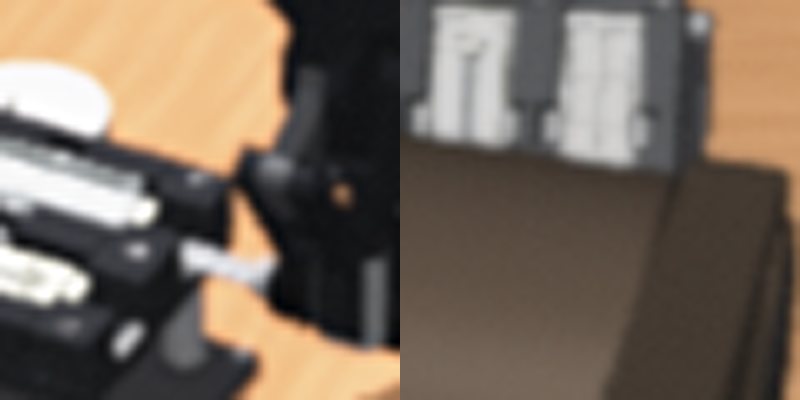

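Request:
step_arm(steps="0 0 0.002 0 -1; 0 0 0.004 0 -1; 0 0 0.006 0 -1; 0 0 0.008 0 -1; 0.0005 0 0.01 0 -1; 0.001 0 0.012 0 -1; 0.001 0 0.012 0 -1", grip_force=20)

```text
t: 8.72
position: [0.4692, -0.0435, 0.121]
tcp_rot: [1.0, -0.029, -0.001, -0.0]
wrist_force: [-6.4, -0.3, 9.1]
opening: 0.194
```

Request:
step_arm(steps="0.0005 0 0.002 0 -1; 0.001 0 0.004 0 -1; 0.0015 0 0.006 0 -1; 0.002 0 0.008 0 -1; 0.0025 0 0.01 0 -1; 0.003 0 0.012 0 -1; 0.003 0 0.012 0 -1; 0.003 0 0.012 0 -1")

```text
t: 9.72
position: [0.4718, -0.0436, 0.1089]
tcp_rot: [1.0, -0.029, -0.001, -0.001]
wrist_force: [-2.7, 0.2, 5.8]
opening: 0.192
```

```bash
cat > slide.py <<'E'
from h import *
d=cap('top');P=pts(d);C=np.array([.5835,-.0502]);c,s=np.cos(-.058),np.sin(-.058)
D=P[...,:2]-C;nx=D[...,0]*c+D[...,1]*s;ny=-D[...,0]*s+D[...,1]*c
for yo in(0,.043):
  for x0 in np.arange(-.035,.036,.01):
    m=(abs(nx-x0)<.004)&(abs(ny-yo)<.008)&(P[...,2]>.04)
    print(yo,x0.round(3),m.sum(),np.median(P[m][:,2]).round(4) if m.any() else None)
E
python3 slide.py; python3 -c "
from h import *
go(.47,-.042,.1,-.058)"
```

```text
0 -0.035 0 None
0 -0.025 0 None
0 -0.015 10 0.0904
0 -0.005 26 0.0826
0 0.005 26 0.0802
0 0.015 29 0.0796
0 0.025 21 0.0754
0 0.035 28 0.0756
0.043 -0.035 0 None
0.043 -0.025 0 None
0.043 -0.015 0 None
0.043 -0.005 25 0.0734
0.043 0.005 23 0.0732
0.043 0.015 28 0.0743
0.043 0.025 23 0.0744
0.043 0.035 32 0.0737
shift [-0.0019 -0.0015  0.009 ] yaw -0.03 pos [ 0.4718 -0.0436  0.109 ] psi -0.0586 zaxis [-0.0022  0.0011 -1.    ] F [-3.39 -0.04  5.9 ] op 0.194 t 9.78
```

Run:
```python
from h import *
d=cap('side');a=d["pixels"][190:265,190:290,::-1]
cv2.imwrite('pics/s5.png',cv2.resize(a,(800,600),interpolation=cv2.INTER_CUBIC))
```

```text
(no output)
```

View pics/s5.png

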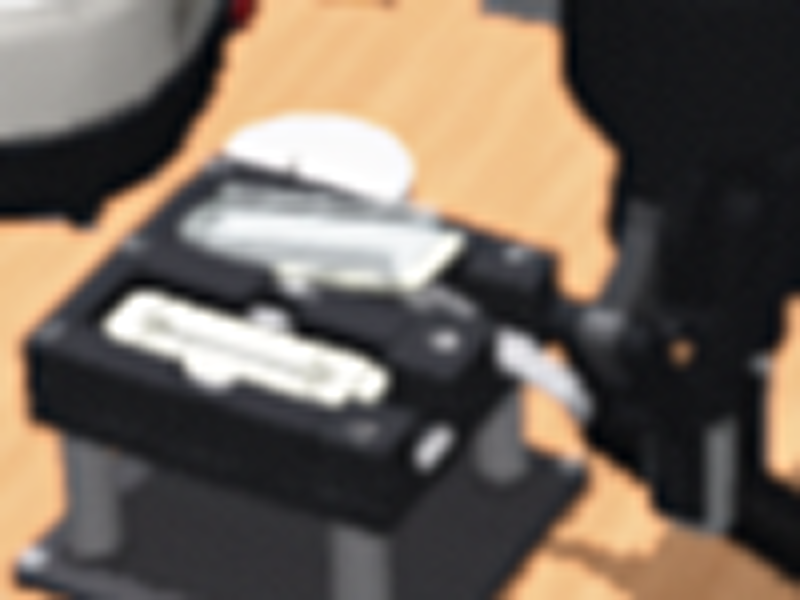

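Run:
```python
from h import *
d=cap_('side')
C=np.array([.5835,-.0502]);c,s=np.cos(-.058),np.sin(-.058)
for (u,v),n in[((407,292),'front-left low'),((464,243),'front-right'),((280,268),'left edge near clip')]:
  for z in(.076,.08,.084,.088):
    p=ray(d,(u+.5)/8-.5+190,(v+.5)/8-.5+190,z)[:2]-C
    print(n,z,(np.array([p[0]*c+p[1]*s,-p[0]*s+p[1]*c])*1e3).round(1))
```

```text
front-left low 0.076 [-25.5   5. ]
front-left low 0.08 [-28.2   9.7]
front-left low 0.084 [-31.   14.5]
front-left low 0.088 [-33.8  19.2]
front-right 0.076 [-28.3 -20.8]
front-right 0.08 [-31.1 -15.9]
front-right 0.084 [-33.8 -11. ]
front-right 0.088 [-36.6  -6.1]
left edge near clip 0.076 [ 9.4 10.2]
left edge near clip 0.08 [ 6.4 15. ]
left edge near clip 0.084 [ 3.4 19.7]
left edge near clip 0.088 [ 0.4 24.4]
```

Request:
step_arm(steps="0.0003 0 0.001 0 -1; 0.0006 0 0.002 0 -1; 0.0006 0 0.002 0 -1; 0.0006 0 0.002 0 -1; 0.0006 0 0.002 0 -1")

```text
t: 10.45
position: [0.4722, -0.0436, 0.107]
tcp_rot: [1.0, -0.029, -0.001, -0.001]
wrist_force: [-2.9, 0.5, 8.1]
opening: 0.198
```

Request:
step_arm(steps="0.0003 0 0.001 0 -1; 0.0006 0 0.002 0 -1; 0.001 0 0.003 0 -1; 0.001 0 0.003 0 -1; 0.001 0 0.003 0 -1")

```text
t: 11.08
position: [0.4731, -0.0436, 0.1041]
tcp_rot: [1.0, -0.029, -0.001, -0.001]
wrist_force: [-2.0, 0.4, 6.6]
opening: 0.191
```

```bash
python3 slide.py|head -8
python3 - <<'E'
from h import *
d=cap('side');a=d["pixels"][190:265,190:290,::-1]
cv2.imwrite('pics/s6.png',cv2.resize(a,(800,600),interpolation=cv2.INTER_CUBIC))
E
```

```text
0 -0.035 0 None
0 -0.025 0 None
0 -0.015 8 0.0918
0 -0.005 27 0.0847
0 0.005 24 0.0823
0 0.015 26 0.0803
0 0.025 23 0.077
0 0.035 29 0.0773
```

View pics/s6.png

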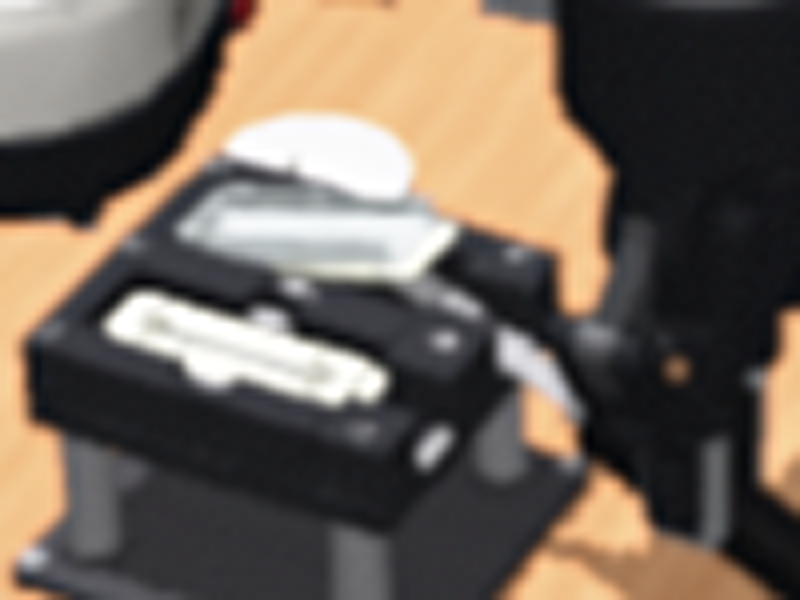

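Request:
step_arm(steps="-0.002 0 0.001 0 -1; -0.005 0 0.001 0 -1; -0.009 0 0.001 0 -1; -0.014 0 0.001 0 -1; -0.019 0 0.001 0 -1; -0.024 0 0.001 0 -1; -0.028 0 0.001 0 -1; -0.032 0 0.001 0 -1; -0.032 0 0.001 0 -1")

```text
t: 12.3
position: [0.4409, -0.0418, 0.1032]
tcp_rot: [1.0, -0.029, -0.001, -0.001]
wrist_force: [0.7, 0.0, 0.1]
opening: 0.193
```

```bash
python3 slide.py|head -8
python3 - <<'E'
from h import *
go(.4599,-.1947,.18,-.256)
E
```

```text
0 -0.035 35 0.084
0 -0.025 23 0.0861
0 -0.015 29 0.0853
0 -0.005 25 0.082
0 0.005 23 0.0801
0 0.015 30 0.0796
0 0.025 21 0.0747
0 0.035 29 0.0762
shift [ 0.0275  0.1515 -0.077 ] yaw 11.31 pos [ 0.4412 -0.0418  0.1032] psi -0.0586 zaxis [-0.0022  0.0011 -1.    ] F [-0.05  0.    0.06] op 0.196 t 12.35
```

Request:
step_arm(steps="0 0 -0.02 0 -1; 0 0 -0.05 0 -1; 0 0 -0.077 0 -1; 0.005 0.03 -0.077 3 -1; 0.014 0.08 -0.077 6 -1; 0.022 0.13 -0.077 9 -1; 0.0275 0.1515 -0.077 11.3 -1; 0.0275 0.1515 -0.077 11.3 -1; 0.0275 0.1515 -0.05 11.3 -1; 0.0275 0.1515 -0.02 11.3 -1; 0.0275 0.1515 0 11.3 -1; 0.0275 0.1515 0 11.3 -1")

```text
t: 13.85
position: [0.4588, -0.193, 0.1019]
tcp_rot: [0.992, -0.127, -0.003, -0.001]
wrist_force: [-0.7, 0.2, -0.2]
opening: 0.201
```

Request:
step_arm(steps="0 0 0.003 0 -1; 0 0 0.006 0 -1; 0 0 0.009 0 -1; 0 0 0.012 0 -1; 0 0 0.014 0 -1; 0 0 0.016 0 -1; 0 0 0.018 0 -1; 0 0 0.02 0 -1; 0 0 0.022 0 -1; 0 0 0.022 0 -1")

```text
t: 15.1
position: [0.4604, -0.1937, 0.0812]
tcp_rot: [0.992, -0.127, -0.001, -0.0]
wrist_force: [4.4, -1.4, 10.6]
opening: 0.196
```

Request:
step_arm(steps="0 0 0.002 0 -1; 0 0 0.004 0 -1; 0 0 0.004 0 -1; 0 0 0.004 0 -1")

```text
t: 15.6
position: [0.4614, -0.1941, 0.0782]
tcp_rot: [0.992, -0.127, 0.001, 0.0]
wrist_force: [3.3, -0.4, 7.3]
opening: 0.196
```

Run:
```python
from h import *
go(.4599,-.1947,.0775,-.256)
d=cap('side');P=pts(d);im=d["pixels"]
a=im[165:255,240:360,::-1]
d2=cap('top');b=d2["pixels"][145:220,195:270,::-1]
cv2.imwrite('pics/s7.png',np.hstack([cv2.resize(x,(400,400),interpolation=cv2.INTER_CUBIC) for x in(a,b)]))
```

```text
shift [-0.0013  0.001   0.0007] yaw 0.11 pos [ 0.4614 -0.1941  0.0782] psi -0.2542 zaxis [ 1.e-03 -4.e-04 -1.e+00] F [ 3.27 -0.36  7.34] op 0.196 t 15.6
```

Request:
step_arm(steps="0 0 0 0 -0.4; 0 0 0 0 -0.2; 0 0 0 0 -0.1; 0 0 0 0 -0.1; 0 0 -0.003 0 -0.1; 0 0 -0.02 0 -0.1; 0 0 -0.05 0 -0.1; 0 0 -0.09 0 -0.1; 0 0 -0.12 0 -0.1; 0 -0.04 -0.15 0 -0.1; 0 0.04 -0.15 0 -0.1; 0 0.1 -0.15 0 -0.1; 0 0.16 -0.15 0 -0.1; 0 0.2 -0.15 0 -0.1; 0 0.2 -0.15 0 -0.1; 0 0.2 -0.15 0 -0.1")

```text
t: 17.7
position: [0.4106, -0.3873, 0.2281]
tcp_rot: [0.992, -0.127, 0.0, -0.0]
wrist_force: [-0.8, 0.7, -0.4]
opening: 0.454
```

```bash
python3 slide.py
python3 - <<'E'
from h import *
d=cap('side');im=d["pixels"]
a=im[165:255,185:335,::-1]
b=cap_('top')["pixels"][140:270,195:325,::-1]
cv2.imwrite('pics/s7.png',np.hstack([cv2.resize(a,(400,240),interpolation=cv2.INTER_CUBIC),cv2.resize(b,(400,400),interpolation=cv2.INTER_CUBIC)[:240]])) if 0 else None
A=cv2.resize(a,(800,480),interpolation=cv2.INTER_CUBIC);cv2.imwrite('pics/s7.png',A)
# lever heights from top
P=pts(cap_('top'));o=np.array([.4454,-.191]);c,s=np.cos(-.256),np.sin(-.256)
D=P[...,:2]-o;nx=D[...,0]*c+D[...,1]*s;ny=-D[...,0]*s+D[...,1]*c
for x0 in np.arange(-.04,.12,.015):
    m=(abs(nx-x0)<.006)&(abs(ny)<.004);print(x0.round(3),np.median(P[m][:,2]).round(4),end=' ')
go(.58,-.05,.3,-.058)
E
```

```text
0 -0.035 37 0.0846
0 -0.025 19 0.087
0 -0.015 28 0.0853
0 -0.005 27 0.0812
0 0.005 21 0.0801
0 0.015 29 0.0785
0 0.025 22 0.0746
0 0.035 29 0.0754
0.043 -0.035 31 0.0712
0.043 -0.025 27 0.075
0.043 -0.015 24 0.0744
0.043 -0.005 30 0.0741
0.043 0.005 22 0.0743
0.043 0.015 27 0.0748
0.043 0.025 24 0.0741
0.043 0.035 31 0.0728
-0.04 0.0156 -0.025 0.0187 -0.01 0.018 0.005 0.0175 0.02 0.0171 0.035 0.0177 0.05 0.0166 0.065 0.01 0.08 0.0104 0.095 0.0101 0.11 0.0096 shift [ 0.0792 -0.3682 -0.0716] yaw -11.19 pos [ 0.4111 -0.3865  0.2282] psi -0.2533 zaxis [ 7.e-04  2.e-04 -1.e+00] F [ 0.71 -0.3   0.25] op 0.45 t 17.8
```

View pics/s7.png

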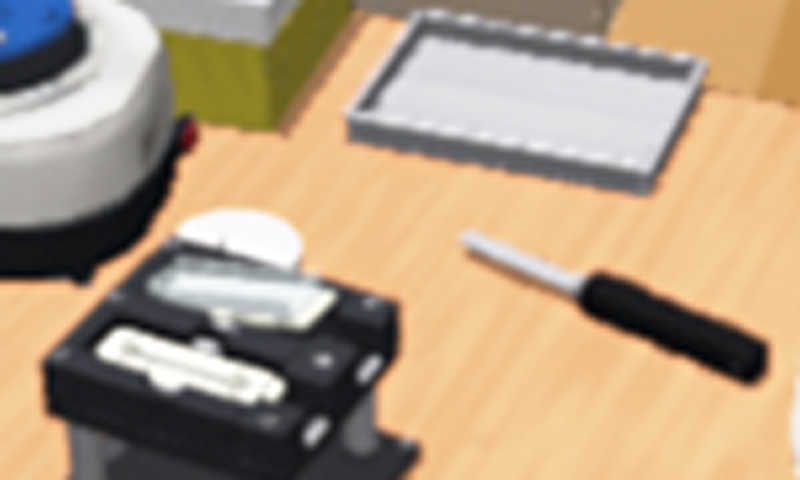

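Request:
step_arm(steps="0.012 -0.06 -0.022 -2 -0.2; 0.025 -0.12 -0.022 -4 -0.2; 0.04 -0.18 -0.022 -6 -0.2; 0.052 -0.24 -0.022 -8 -0.2; 0.067 -0.3 -0.022 -10 -0.2; 0.078 -0.345 -0.022 -11.2 -0.2; 0.0826 -0.369 -0.022 -11.2 -0.2; 0.0826 -0.369 -0.022 -11.2 -0.2; 0.0826 -0.369 -0.022 -11.2 -0.2; 0.0826 -0.369 -0.022 -11.2 -0.2")

```text
t: 19.05
position: [0.5831, -0.0505, 0.2505]
tcp_rot: [1.0, -0.029, 0.0, -0.0]
wrist_force: [-0.0, -0.4, 1.6]
opening: 0.4
```

```bash
cat > tips.py <<'E'
from h import *
go(.5835,-.0502,.165,-.058)
d=cap('side');P=pts(d);p=r.get_obs()["position"]
m=(np.hypot(P[...,0]-p[0],P[...,1]-p[1])<.05)&(P[...,2]>p[2]-.1)&(P[...,2]<p[2])
q=P[m];print(m.sum(),'tip below tcp',(p[2]-np.sort(q[:,2])[:12:3]).round(4))
v,u=np.where(m);print(u.min(),u.max(),v.min(),v.max())
# silhouette: lowest pixel per column
k=np.argsort(q[:,2])[:6];print(q[k].round(4), np.c_[u[k],v[k]])
E
python3 tips.py
```

```text
shift [ 0.0003 -0.0003  0.0855] yaw -0.02 pos [ 0.5831 -0.0505  0.2505] psi -0.0584 zaxis [ 6.e-04  1.e-04 -1.e+00] F [-0.03 -0.4   1.64] op 0.4 t 19.05
695 tip below tcp [0.0724 0.0709 0.0696 0.0696]
209 245 138 185
[[ 0.5879 -0.069   0.178 ]
 [ 0.5781 -0.0674  0.1789]
 [ 0.5841 -0.0266  0.1793]
 [ 0.591  -0.0273  0.1796]
 [ 0.5925 -0.026   0.18  ]
 [ 0.5736 -0.0673  0.18  ]] [[231 175]
 [235 176]
 [223 185]
 [220 184]
 [219 184]
 [237 176]]
```

Request:
step_arm(steps="0 0 0.03 0 -0.2; 0 0 0.06 0 -0.2; 0 0 0.08 0 -0.2; 0 0 0.088 0 -0.2; 0 0 0.0935 0 -0.2; 0 0 0.0935 0 -0.2; 0 0 0.0935 0 -0.2; 0 0 0.0935 0 -0.35; 0 0 0.0935 0 -0.45; 0 0 0.0935 0 -0.6; 0 0 0.0935 0 -0.6; 0 0 0.0935 0 -0.7; 0 0 0.0935 0 -0.7; 0 0 0.0935 0 -0.7", grip_force=20)

```text
t: 20.85
position: [0.5833, -0.0506, 0.157]
tcp_rot: [1.0, -0.029, 0.0, -0.0]
wrist_force: [1.1, 2.6, 3.1]
opening: 0.247
```

Request:
step_arm(steps="0 0 -0.003 0 -1; 0 0 -0.007 0 -1; 0 0 -0.012 0 -1; 0 0 -0.02 0 -1; 0 0 -0.035 0 -1; 0 0 -0.05 0 -1; 0 0 -0.07 0 -1; 0 0 -0.08 0 -1; 0 0 -0.08 0 -1; 0 0 -0.08 0 -1")

```text
t: 22.1
position: [0.5829, -0.0506, 0.2366]
tcp_rot: [1.0, -0.029, 0.0, -0.0]
wrist_force: [-0.8, 0.2, -0.0]
opening: 0.249
```

Run:
```python
from h import *
go(.5835,-.0502,.165,-.058)
d=cap('side');np.savez('side_l.npz',**d);a=d["pixels"][135:255,185:385,::-1]
cv2.imwrite('pics/s8.png',cv2.resize(a,(800,480),interpolation=cv2.INTER_CUBIC))
t=cap('top');P=pts(t)
m=np.zeros(P.shape[:2],bool);m[145:230,325:395]=1
q=P[m&(P[...,2]>.008)&(P[...,2]<.03)];print('tray',cv2.minAreaRect(q[:,:2].astype(np.float32)),len(q))
```

```text
shift [ 0.0005 -0.0004  0.0716] yaw -0.04 pos [ 0.5829 -0.0506  0.2366] psi -0.0587 zaxis [ 2.e-04  2.e-04 -1.e+00] F [-0.83  0.2  -0.04] op 0.249 t 22.1
tray ((0.5763010382652283, -0.34015709161758423), (0.1526334434747696, 0.10798973590135574), 3.9446775913238525) 447
```

View pics/s8.png

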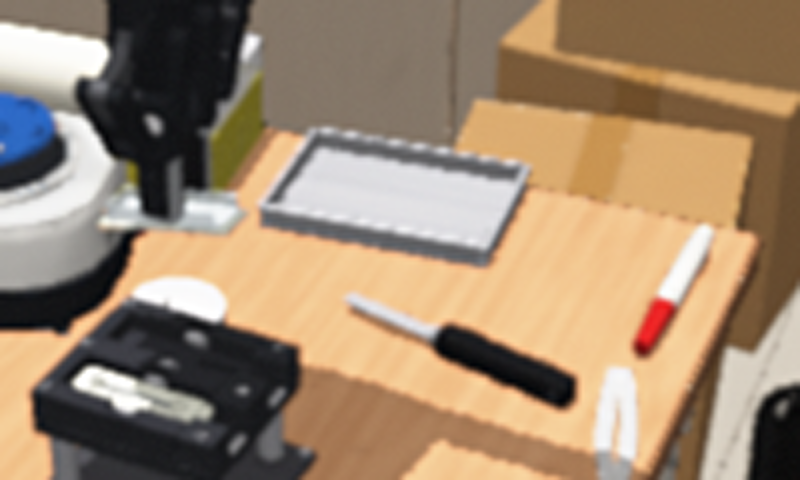

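Request:
step_arm(steps="0.001 0.03 0 -1 -1; 0.003 0.08 0 -2 -1; 0.005 0.13 0 -3.5 -1; 0.007 0.18 0 -5 -1; 0.009 0.23 0 -6.5 -1; 0.01 0.27 0 -7.3 -1; 0.0104 0.2894 0.01 -7.3 -1; 0.0104 0.2894 0.03 -7.3 -1; 0.0104 0.2894 0.06 -7.3 -1; 0.0104 0.2894 0.09 -7.3 -1; 0.0104 0.2894 0.11 -7.3 -1; 0.0104 0.2894 0.125 -7.3 -1; 0.0104 0.2894 0.13 -7.3 -1; 0.0104 0.2894 0.13 -7.3 -1")

```text
t: 23.95
position: [0.5764, -0.34, 0.1064]
tcp_rot: [0.999, 0.034, -0.0, -0.0]
wrist_force: [-0.1, 0.5, -0.6]
opening: 0.244
```

Request:
step_arm(steps="0 0 0.003 0 -1; 0 0 0.006 0 -1; 0 0 0.009 0 -1; 0 0 0.012 0 -1; 0 0 0.014 0 -1; 0 0 0.016 0 -1; 0 0 0.016 0 -1")

```text
t: 24.82
position: [0.5764, -0.3401, 0.0904]
tcp_rot: [0.999, 0.034, -0.0, -0.0]
wrist_force: [-1.3, 0.6, 3.0]
opening: 0.249
```

Just touching; press the slide flat.

Request:
step_arm(steps="0 0 0.001 0 -1; 0 0 0.002 0 -1; 0 0 0.003 0 -1; 0 0 0.004 0 -1; 0 0 0.004 0 -1")

```text
t: 25.45
position: [0.5764, -0.3401, 0.0864]
tcp_rot: [0.999, 0.034, -0.0, -0.0]
wrist_force: [-2.0, -0.1, 4.3]
opening: 0.251
```

Request:
step_arm(steps="0 0 0.001 0 -1; 0 0 0.002 0 -1; 0 0 0.003 0 -1; 0 0 0.003 0 -1")

```text
t: 25.95
position: [0.5764, -0.3401, 0.0833]
tcp_rot: [0.999, 0.034, -0.0, -0.0]
wrist_force: [-2.1, -0.0, 4.3]
opening: 0.252
```

Request:
step_arm(steps="0 0 0.001 0 -1; 0 0 0.0015 0 -1; 0 0 0.0015 0 -1")

```text
t: 26.32
position: [0.5764, -0.3401, 0.0823]
tcp_rot: [0.999, 0.034, -0.0, -0.0]
wrist_force: [-5.2, 1.5, 13.4]
opening: 0.246
```

Request:
step_arm(steps="0 0 -0.0005 0 -0.45; 0 0 -0.0005 0 -0.35; 0 0 -0.001 0 -0.3; 0 0 -0.001 0 -0.2; 0 0 -0.001 0 -0.2; 0 0 -0.005 0 -0.2; 0 0 -0.02 0 -0.2; 0 0 -0.05 0 -0.2; 0 0 -0.1 0 -0.2; 0 0 -0.15 0 -0.2; 0 0 -0.2 0 -0.2; 0 0 -0.2 0 -0.2; -0.06 -0.05 -0.2 0 -0.2; -0.12 -0.1 -0.2 0 -0.2; -0.15 -0.15 -0.2 0 -0.2; -0.15 -0.2 -0.2 0 -0.2; -0.15 -0.2 -0.2 0 -0.2; -0.15 -0.2 -0.2 0 -0.2")

```text
t: 28.58
position: [0.4132, -0.1506, 0.2827]
tcp_rot: [0.999, 0.035, 0.0, 0.0]
wrist_force: [0.3, -0.9, -0.1]
opening: 0.399
```

```bash
python3 - <<'E'
from h import *
go(.58,-.34,.28,0)
for n in('top','side'):
    d=cap(n);P=pts(d);C=np.array([.5763,-.3402]);c,s=np.cos(.069),np.sin(.069)
    D=P[...,:2]-C;nx=D[...,0]*c+D[...,1]*s;ny=-D[...,0]*s+D[...,1]*c
    for yo in(-.035,-.006,.006,.035):
        print(n,yo,[np.median(P[(abs(nx-x0)<.004)&(abs(ny-yo)<.004)][:,2]).round(4) for x0 in np.arange(-.05,.051,.0125)])
    m=(abs(nx)<.065)&(abs(ny)<.043)&(P[...,2]>.006);q=np.c_[nx[m],ny[m]].astype(np.float32)
    print('raised in tray',cv2.minAreaRect(q),m.sum())
P=pts(cap_('top'));o=np.array([.4454,-.191]);c,s=np.cos(-.256),np.sin(-.256)
D=P[...,:2]-o;nx=D[...,0]*c+D[...,1]*s;ny=-D[...,0]*s+D[...,1]*c
print([np.median(P[(abs(nx-x0)<.006)&(abs(ny)<.004)][:,2]).round(4) for x0 in np.arange(-.04,.12,.015)])
E
python3 slide.py|tail -8
```

```text
shift [0.1531 0.2006 0.0029] yaw 4.02 pos [ 0.4132 -0.1506  0.2827] psi 0.0702 zaxis [ 8.e-04 -3.e-04 -1.e+00] F [ 0.26 -0.92 -0.15] op 0.399 t 28.57
top -0.035 [np.float64(0.002), np.float64(0.001), np.float64(0.0032), np.float64(0.0022), np.float64(0.0015), np.float64(0.0021), np.float64(0.0024), np.float64(0.003), np.float64(0.0022)]
top -0.006 [np.float64(0.0037), np.float64(0.0039), np.float64(0.007), np.float64(0.0076), np.float64(0.0083), np.float64(0.0071), np.float64(0.0073), np.float64(0.0072), np.float64(0.0023)]
top 0.006 [np.float64(0.0021), np.float64(0.0033), np.float64(0.0068), np.float64(0.0083), np.float64(0.0075), np.float64(0.0059), np.float64(0.0067), np.float64(0.0062), np.float64(0.0022)]
top 0.035 [np.float64(0.0013), np.float64(0.0034), np.float64(0.0019), np.float64(0.0018), np.float64(0.0031), np.float64(0.003), np.float64(0.0016), np.float64(0.0017), np.float64(0.0031)]
raised in tray ((-0.0004345923662185669, -6.089359521865845e-05), (0.12935414910316467, 0.08253275603055954), 2.5158469676971436) 304
side -0.035 [np.float64(0.0027), np.float64(0.0025), np
[... 575 characters left out ...]
64(nan), np.float64(nan), np.float64(nan), np.float64(nan), np.float64(nan), np.float64(nan), np.float64(nan)]
raised in tray ((-0.0011068284511566162, -0.009704653173685074), (0.13233430683612823, 0.053898703306913376), 5.448863983154297) 208
[np.float64(0.6323), np.float64(0.6278), np.float64(0.6165), np.float64(0.5995), np.float64(nan), np.float64(nan), np.float64(nan), np.float64(0.0112), np.float64(0.0101), np.float64(0.0093), np.float64(0.0101)]
0.043 -0.035 30 0.0717
0.043 -0.025 28 0.0752
0.043 -0.015 23 0.0742
0.043 -0.005 29 0.0739
0.043 0.005 22 0.0735
0.043 0.015 27 0.074
0.043 0.025 24 0.0742
0.043 0.035 30 0.0735
  return _methods._mean(a, axis=axis, dtype=dtype,
  ret = ret.dtype.type(ret / rcount)
```

```bash
python3 -c "
from h import *
print(job.sign_off())"
```

```text
the job is handed in; nothing more can be done
None
```

I levered the chamber slide (right pocket) out of its clips, laid the pry lever back on the bench where it had been, and put the slide in the tray. I then handed the job in at about 28.6 s of robot time; the hand-in reports no verdict.

**How it went**
- **Levering:** the blade went about 22 mm in under the slide. I pressed the handle down about 29 mm in all, which raised the slide's front edge to roughly z = 0.086 m. The frame then stood above the clip noses.
- **Placing:** I gripped the wells block at 20 N, lifted it, pressed the slide flat against the tray floor until the force rose to about 13 N, then released it.

**Last checks, by depth images only (I had used all 12 picture views)**
- **Chamber slide:** it lies near the tray's centre. Its top reads about 12–14 mm high from the side camera and 6–8 mm from the top one, which reads lower over the open wells. One of four rows showed a rise of about 0.04 rad; the others were flat within noise.
- **Channel slide:** its heights are the same as before, within about 1 mm.
- **Pry lever:** the blade reads 10 mm high, so it is lying flat. The arm hid the handle in the last image, but it was flat in the earlier check and nothing touched it since.
- **Bystanders:** I didn't measure them again at the end. The lever's and the arm's paths stayed clear of them.

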